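# Shim a rocking crimping press

## Task

The hand press rocks because the foot under its front-left corner has lost its rubber pad. Slide the flat plastic packers under that bare foot one at a time, one on top of the other with the whole foot over each, until the press cannot rock any more, and then press down firmly on that corner to check it. Then give the lever a trial stroke, fully down and back up by its spring, all without shoving the press out of its place or disturbing the carton, the box and the vial.

Things in the scene. Friction and masses are not known exactly. Their poses are not given: they have to be found in the camera images.
- press: hand-lever vial press, white, 5 kg, loose on the bench; origin on the bench under its base plate's centre, front (lever side) -x, left +y, z up. Plate 240 (x) x 260 (y) mm, underside 18.6, top 32.6 mm above the bench. Feet at x +-100, y +-110 mm (screw heads on top); the front-left one (-100, +110) lacks its rubber pad. Level now, it rocks onto that corner under 4 to 7 N; slides if shoved over 20 N
- head_top (a point): middle of the flat top of the press head, at x +35, y 0, z 245 mm of the press. The head is 58 mm wide (y), from x -30 to +100 and z 183 to 245 mm, with lever cheeks up to z 270 mm; behind and below it the 28 mm column at x +68 and below it the ram and vial nest at x 0, all at y = 0: the plate's corners are clear
- bare_foot (a point): centre of the underside of the bare foot: an aluminium boss 20 mm in diameter (flat face 15 mm, then a 45 degree chamfer) hanging 10.6 mm above the bench, 20 mm in from the plate's left and front edges, open all round under the plate. Two packers (10 mm) fill the gap with about half a mm to spare; a third does not go in
- corner_top (a point): point on the plate's top face straight above the bare foot, 32.6 mm above the bench; pressing straight down here with about 12 N for half a second is the usual check; unpacked, it then rocks down 10 mm
- lever (a joint): lever angle, rad: 0 at rest (raised), 0.70 fully down against its stop. Spring return: about 2 N on the hand bar to start it moving, 7 N at the bottom. It turns about an axis along the press's y through x +22, z 257 mm of the press; the hand bar is 125 mm from that axis, at rest 0.35 rad above level on the -x side, fully down 0.35 rad below level
- lever_grip (a point): centre of the lever's hand bar: a black round bar 18 mm in diameter, 90 mm long along the press's y. At rest at x -95, z 300 mm of the press; moves with the lever
- carton: bystander: closed white carton, 60 x 110 x 72 mm high, origin under its centre
- vial_box: bystander: open white box of vials with a raised flap on its +x side, 88 x 116 mm and 95 mm high, origin under its centre
- lone_vial: bystander: glass vial with blue cap standing on the bench, 22 mm dia, 49 mm high, origin under its centre
- packer_a: flat packer (shim), white rigid plastic, 100 (x) x 36 (y) x 5 (z) mm, 24 g; three alike lie flat on the bench left of the press. Origin at the centre of the underside, x along its length; the ends are alike
- packer_b: flat packer (shim), white rigid plastic, 100 (x) x 36 (y) x 5 (z) mm, 24 g; three alike lie flat on the bench left of the press. Origin at the centre of the underside, x along its length; the ends are alike
- packer_c: flat packer (shim), white rigid plastic, 100 (x) x 36 (y) x 5 (z) mm, 24 g; three alike lie flat on the bench left of the press. Origin at the centre of the underside, x along its length; the ends are alike
Not all that is in view belongs to the job. Leave any turquoise look-alike of the packer_b alone.

How it is judged:
By the outcome, as a careful person would: the job done as asked, in the order asked, and still so for the second after the job is handed in, with the robot touching nothing.
It also fails if it takes over 72 s, if anything falls off the work surface, if the arm or the gripper's body presses on something with over 40 N, if the wrist force passes 120 N, or if a joint passes its speed limit or range.

## Robot

A 6-joint arm with a two-finger parallel gripper is mounted at the origin on the work surface. World frame = base frame: x ahead of the robot, y to its left, z up, the work surface at z = 0. Lengths are in m, angles in rad, forces in N, time in s.
With the tool pointing down it reaches from about 0.275 to 0.85 m from the base axis. Payload 5.2 kg.
Tool frame: the origin (TCP) lies on the front face of the gripper's body, between the roots of the fingers; the fingertips stand 73 mm ahead of it and the grasp point (between the pads) lies 54 mm ahead of it (robot.tip_reach is the distance from the TCP to the fingertips, in m); z points along the fingers, y is the direction in which the jaws open and shut (so a half turn about z gives the same grasp; the last joint's range is limited). The gripper opens to 85 mm and grips with 20 to 120 N. Pads are 22 mm wide; open, the fingers measure 114 mm over their backs; the gripper's body (76 mm by 85 mm) begins 54 mm behind the grasp point. The pads swing forward as they close: fully open they stand 13 mm farther back than shut.
Start: joints at [1.029, 0.259, 1.535, -0, 1.348, -0.203], TCP at [0.183, 0.519, 0.304] pointing down, gripper open.
Joint ranges: [-3.14, 3.14], [-0.91, 2.08], [0.19, 2.58], [-1.22, 4.36], [0.22, 2.71], [-3.12, 3.12]. Speed limits (rad/s): [2.57, 2.57, 3.14, 3.14, 3.14, 3.14].

## Interface

Orientations are given as a rotation vector (axis times angle).
In Python, from workcell import robot gives the robot as it stands.
- The arm moves only by the tool jog_arm, never from a script. Its argument "increments" is a list of rows, each an object with "slide": the shift along the world's x, y, z in mm, a list of three; "angular": the turn, a rotation vector about the world's x, y, z in degrees, a list of three. In form: [{"slide": [tx, ty, tz], "angular": [wx, wy, wz]}, ...]. A call has 1 to 10 rows; each row shifts and turns the commanded pose from where the row before left it; what a row does not reach is not made up. A row lasts 1/8 s, in which the tool goes at most 62.5 mm and 10.7 degrees, less where a joint would pass 70% of its speed; a pose out of reach is approached as far as the arm can. A call is refused whole if a number of a shift passes 62.5 or a number of a turn 10.7, either way. A call with a gripper value outside its range is refused whole. "claw" is the closure, from -1 (fully open) to 1 (shut), set as the call begins (left out, the last holds). The fingers move at their own pace and stop on an object; "grip_force" is the grip in N (left out, the last holds). Time passes only in rows, so rows that do not move let the fingers close. It gives the time, the measured TCP pose, the force and the opening at its end, in the units of the state.
- robot.get_obs(): the state, without advancing time (a new reading comes with each control period).
- robot.snapshot(name): name is "scene" or "top" or "wrist"; returns the picture (400x640x3 uint8, blue, green, red); there is no depth.
- robot.camera_info(name): a dict with "fx", "fy", "cx", "cy" (pixels), "R" (3x3) and "t" (3): a world point X has camera coordinates R X + t; the wrist camera has in their place "T_tool_cam" (4x4, takes a point from camera to tool coordinates, whose origin is the TCP and whose axes are the flange's). Camera axes: x right, y down, z forward; pixel columns grow to the right and rows downward; lengths in m; the calibration is good to about 2 mm. A picture is of the moment at which its call begins: read the wrist's pose just before it. camera_info takes no time and is no camera call.
- robot.hand_in(): hands the job in, once; it reports no verdict.
The state is a dict: "time": time; "joint_pos": joint angles; "dq": joint speeds; "joint_torque": joint torques, N m; "position": TCP position; "eef_rot": TCP orientation; "force": force on the tool from outside, world axes, zero at the start; "wrist_torque": the same for the moment, N m; "grip_width": finger opening in m.
Only numpy, scipy, OpenCV 4.12 (cv2) and the standard library are available. Lean on these libraries where they do the work, as an engineer would, in place of code of your own. Each camera call takes 0.05 s, during which the arm holds its last target. There are 200 camera calls.

## Working session

There is one attempt and no reset: what is moved stays moved. The work goes in short steps, Python scripts to look and compute and a tool call to move; the robot and the scene stay as the last step left them, time stands still between calls to the robot, and variables do not carry over. Pictures are saved under pics/ and viewed, about 8 in all and at most 12, crops included, and the job is handed in when it is done.

Besides the shell and the picture viewer there is one more tool, called as name(argument=value, ...), one argument or row to a line, values as JSON. jog_arm: Moves the arm, as the interface text tells. Its arguments: {"type":"object","properties":{"increments":{"type":"array","items":{"type":"object","properties":{"slide":{"type":"array","items":{"type":"number"}},"angular":{"type":"array","items":{"type":"number"}}}}},"claw":{"type":"number"},"grip_force":{"type":"number"}},"required":["increments"]}

```bash
mkdir -p pics; ls
python3 - <<'E'
from workcell import robot
import cv2,numpy as np
np.set_printoptions(precision=4,suppress=True)
o=robot.get_obs();print(o)
for n in("top","scene"):
    cv2.imwrite(f"pics/{n}0.png",robot.snapshot(n));print(n,robot.camera_info(n))
print(robot.camera_info("wrist"))
E
```

```text
pics
{'time': 0.0, 'joint_pos': array([ 1.0292,  0.2594,  1.5361,  0.    ,  1.348 , -0.2028]), 'dq': array([ 0.0004, -0.0014, -0.0003,  0.0008,  0.0011,  0.0004]), 'joint_torque': array([  0.0023, -44.6023, -29.0579,  -0.0002,   0.0116,   0.    ]), 'position': array([0.1826, 0.5184, 0.3031]), 'eef_rot': array([-0.5296, -3.0959,  0.0028]), 'force': array([-0.0011,  0.1782, -0.2414]), 'wrist_torque': array([-0.0083, -0.0345, -0.0078]), 'grip_width': 0.08549942865945225}
top {'fx': 442.04886017881995, 'fy': 442.04886017881995, 'cx': 326.7106391628396, 'cy': 202.42466263056082, 'R': array([[-0.0208, -0.9998,  0.0044],
       [-0.9883,  0.0199, -0.1509],
       [ 0.1508, -0.0075, -0.9885]]), 't': array([-0.0096,  0.5325,  1.5481])}
scene {'fx': 471.84061441689295, 'fy': 471.84061441689295, 'cx': 321.1831751546803, 'cy': 197.96515608289192, 'R': array([[-0.4996,  0.866 , -0.0189],
       [ 0.6583,  0.3654, -0.6581],
       [-0.563 , -0.3412, -0.7527]]), 't': array([ 0.2778, -0.1966,  1.6951])}
{'fx': 299.29921874099585, 'fy': 299.29921874099585, 'cx': 317.30971844058166, 'cy': 203.2356307306746, 'T_tool_cam': array([[ 0.0003, -0.9535, -0.3013,  0.0759],
       [ 1.    ,  0.0002,  0.0004, -0.0012],
       [-0.0003, -0.3013,  0.9535, -0.0699],
       [ 0.    ,  0.    ,  0.    ,  1.    ]])}
```

View pics/top0.png

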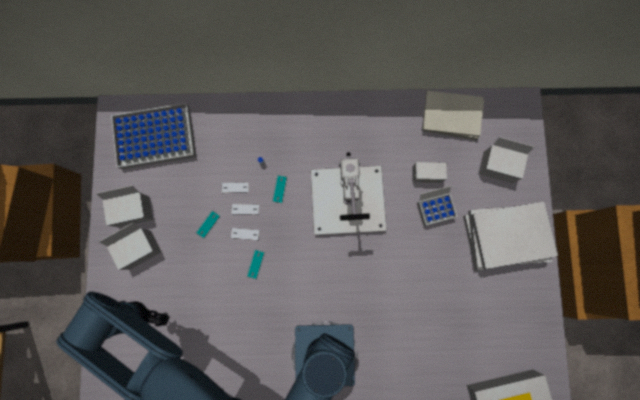

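View pics/scene0.png

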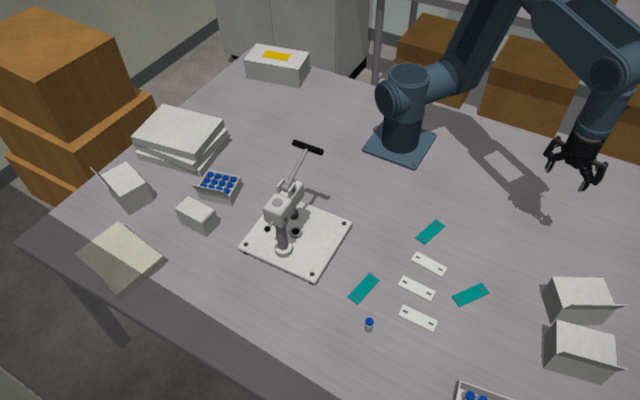

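The top view shows the press at about (348,200), its front (lever side) facing the robot, so the bare corner is near (315,232). The white packers are at (235,187), (245,209) and (245,234), with turquoise look-alikes at (280,188), (208,224) and (256,264). The lone vial is at (261,161). The scene view agrees.

```bash
cat > h.py <<'E'
from workcell import robot
import cv2,numpy as np
from scipy.spatial.transform import Rotation as Ro
np.set_printoptions(precision=4,suppress=True)
def cam(name):
    """fx.., R,t world->cam; for wrist uses the present pose"""
    c=robot.camera_info(name); K=np.array([[c['fx'],0,c['cx']],[0,c['fy'],c['cy']],[0,0,1]])
    if name!='wrist': return K,np.array(c['R']),np.array(c['t'])
    o=robot.get_obs(); T=np.eye(4); T[:3,:3]=Ro.from_rotvec(o['eef_rot']).as_matrix(); T[:3,3]=o['position']
    W=np.linalg.inv(T@np.array(c['T_tool_cam'])); return K,W[:3,:3],W[:3,3]
def ray(C,px,z):
    K,R,t=C; px=np.atleast_2d(px).astype(float)
    d=(R.T@np.linalg.inv(K)@np.c_[px,np.ones(len(px))].T).T; o=-R.T@t
    return o+d*((z-o[2])/d[:,2])[:,None]
def proj(C,X):
    K,R,t=C; p=(K@(R@np.atleast_2d(X).T+t[:,None])).T; return p[:,:2]/p[:,2:]
def blobs(im,lo,hi,C,z,amin):
    m=cv2.inRange(im,np.array(lo),np.array(hi)); out=[]
    for c in cv2.findContours(m,cv2.RETR_EXTERNAL,cv2.CHAIN_APPROX_NONE)[0]:
        if cv2.contourArea(c)<amin: continue
        P=ray(C,c[:,0],z)[:,:2]; (x,y),(w,h),a=cv2.minAreaRect((P*1000).astype(np.float32))
        if w<h: w,h,a=h,w,a+90
        out.append((c[:,0].mean(0).round(),np.round([x,y,w,h],1),round((a+90)%180-90,1)))
    return out
def pose():
    o=robot.get_obs(); R=Ro.from_rotvec(o['eef_rot']).as_matrix()
    print('t',round(o['time'],2),'p',(o['position']*1000).round(1),'toolx',R[:,0].round(3),'tooly',R[:,1].round(3),'z',R[:,2].round(4),'F',o['force'].round(1),'w',round(o['grip_width']*1000,1),'tip',robot.tip_reach,'q',o['joint_pos'].round(2))
E
python3 - <<'E'
from h import *
im=cv2.imread('pics/top0.png');C=cam('top')
print(im[187,225],im[209,255],im[225,320],im[220,280],im[170,320])
for z,a in((.005,60),(.0326,2000)):
    for b in blobs(im,[170]*3,[255]*3,C,z,a):
        if 200<b[0][0]<400: print(z,*b)
pose()
E
```

```text
[134 130 129] [136 134 131] [177 178 174] [129 124 127] [172 173 171]
0.005 [244. 233.] [429.4 280.2  89.1  26.9] 83.6
0.005 [244. 209.] [521.1 280.8  91.   25.9] 88.8
0.005 [235. 187.] [603.8 316.7  88.5  26.3] 88.9
0.005 [330. 206.] [545.7 -42.4 232.2 142.7] 2.4
0.005 [373. 196.] [ 563.7 -186.   206.2   77.8] 2.9
t 0.1 p [182.6 518.4 303.1] toolx [-0.943  0.332  0.   ] tooly [ 0.332  0.943 -0.002] z [-0.0009 -0.0014 -1.    ] F [0.2 0.4 0.2] w 85.3 tip 0.0726 q [ 1.03  0.26  1.54 -0.    1.35 -0.2 ]
```

jog_arm(
  increments=[
    {"slide": [30,-32,-3],"angular": [0,0,-7]},
    {"slide": [30,-32,-3],"angular": [0,0,-7]},
    {"slide": [30,-32,-3],"angular": [0,0,-7]},
    {"slide": [30,-32,-3],"angular": [0,0,-7]},
    {"slide": [30,-32,-3],"angular": [0,0,-7]},
    {"slide": [30,-32,-3],"angular": [0,0,-7]},
    {"slide": [30,-32,-3],"angular": [0,0,-7]},
    {"slide": [30,-32,-3],"angular": [0,0,-7]},
    {"slide": [30,-32,-3],"angular": [0,0,-7]},
    {"slide": [28,-30,-6],"angular": [0,0,-7.6]},
  ],
  claw=-1,
)

```text
time: 1.35
position: [0.4816, 0.1995, 0.2707]
eef_rot: [-2.227, -2.216, 0.0]
force: [0.2, 0.9, 0.1]
grip_width: 0.0855
```

jog_arm(
  increments=[
    {"slide": [0,0,0],"angular": [0,0,0]},
    {"slide": [0,0,0],"angular": [0,0,0]},
  ],
)

```text
time: 1.6
position: [0.4803, 0.2008, 0.2705]
eef_rot: [-2.22, -2.221, 0.001]
force: [-0.4, 0.2, 0.9]
grip_width: 0.0855
```

Run:
```python
from h import *
C=cam('wrist'); im=robot.snapshot('wrist'); cv2.imwrite('pics/w1.png',im); np.savez('w1.npz',K=C[0],R=C[1],t=C[2]); pose()
C=cam('wrist')
for b in blobs(im,[165]*3,[255]*3,C,.005,600): print(*b)
```

```text
t 1.65 p [480.1 201.3 270.7] toolx [-0.001  1.     0.   ] tooly [ 1.     0.001 -0.001] z [-0.001   0.0003 -1.    ] F [ 0.4  0.4 -0.2] w 85.4 tip 0.0726 q [0.18 0.23 1.65 0.   1.26 0.18]
[345. 337.] [519.6 -31.5 200.1  83. ] 0.1
[357. 102.] [522.1 280.4  98.1  34.7] 88.0
[271. 102.] [430.8 280.3  98.1  34.4] 83.9
[438.  64.] [603.6 318.3  97.7  34.6] -89.5
```

View pics/w1.png

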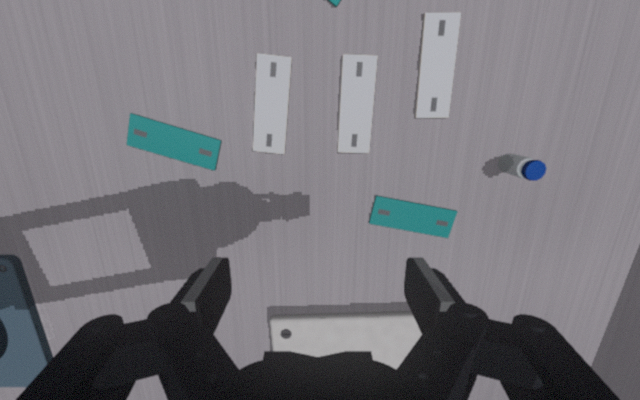

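The wrist view shows the three white packers at (272,103), (357,103) and (438,65). The press's front-left corner is at about (271,318), its screw head at (286,333), and its left edge runs nearly along world x. The turquoise piece at (413,217) is between the middle packers and the press.

Run:
```python
from h import *
d=np.load('w1.npz');C=(d['K'],d['R'],d['t']); im=cv2.imread('pics/w1.png')
g=im.min(2).astype(float)
# left edge of the plate: strongest dark->bright going down
pts=[]
for x in range(285,400,5):
    col=cv2.GaussianBlur(g,(3,3),0)[300:330,x]; k=np.argmax(np.diff(col)); pts.append((x,300+k+.5))
P=ray(C,pts,.0326)*1000; f=np.polyfit(P[:,0],P[:,1],1); print('left edge y at x=450,550',np.polyval(f,[450,550]),'yaw',np.degrees(np.arctan(f[0])),np.std(P[:,1]-np.polyval(f,P[:,0])))
pts=[]
for y in range(325,348,3):
    row=cv2.GaussianBlur(g,(3,3),0)[y,260:283]; k=np.argmax(np.diff(row)); pts.append((260+k+.5,y))
P=ray(C,pts,.0326)*1000; print('front',P[:,:2])
m=cv2.inRange(im[322:345,276:298],(0,0,0),(120,120,120)); ys,xs=np.nonzero(m); print('screw',ray(C,[xs.mean()+276,ys.mean()+322],.034)*1000,len(xs))
# top cam: plate's corners check
t=cv2.imread('pics/top0.png');Ct=cam('top')
m=cv2.inRange(t,(150,)*3,(255,)*3);c=max([c for c in cv2.findContours(m,cv2.RETR_EXTERNAL,cv2.CHAIN_APPROX_NONE)[0] if cv2.pointPolygonTest(c,(330,206),False)>=0],key=cv2.contourArea)
print('top plate',cv2.minAreaRect((ray(Ct,c[:,0],.0326)[:,:2]*1000).astype(np.float32)), (ray(Ct,[(319.5,230)],.034)*1000))
for n in('blue',):
    m=cv2.inRange(im,(100,0,0),(255,110,70));print([ (c[:,0].mean(0), ray(C,c[:,0].mean(0),.049)*1000) for c in cv2.findContours(m,0,1)[0] if cv2.contourArea(c)>80])
for b in blobs(im,[100,110,0],[200,200,90],C,.005,600): print('turq',*b)
```

```text
left edge y at x=450,550 [30.8218 34.5948] yaw 2.1607370067207317 0.48398937713986817
front [[422.8656  21.1879]
 [422.6569  16.7044]
 [422.4467  12.1881]
 [423.4867   7.641 ]
 [423.278    3.0581]
 [423.0678  -1.5587]
 [422.856   -6.2097]
 [423.9129 -10.8929]]
screw [[441.0952  10.1417  34.    ]] 74
top plate ((542.3135986328125, -42.03388977050781), (235.8382568359375, 147.9780731201172), 2.2360336780548096) [[433.9761   7.3261  34.    ]]
[(array([534.8727, 170.1455]), array([[695.1513, 218.8574,  49.    ]]))]
turq [412. 216.] [594.4 153.8  98.4  35.7] -10.9
turq [173. 141.] [321.6 241.3  99.2  35.8] -16.9
```

jog_arm(
  increments=[
    {"slide": [-9,23,-34],"angular": [0,0,-2]},
    {"slide": [-9,23,-34],"angular": [0,0,-2]},
    {"slide": [-9,23,-34],"angular": [0,0,-2]},
    {"slide": [-9,23,-34],"angular": [0,0,0]},
    {"slide": [-9.5,22,-34],"angular": [0,0,0]},
    {"slide": [0,0,0]},
    {"slide": [0,0,0]},
  ],
  claw=0,
  grip_force=40,
)

```text
validation failed for argument at $.in...
```

```bash
python3 -c "
from h import *
pose()"
```

```text
t 1.65 p [480.1 201.3 270.7] toolx [-0.001  1.     0.   ] tooly [ 1.     0.001 -0.001] z [-0.001   0.0003 -1.    ] F [ 0.4  0.4 -0.2] w 85.4 tip 0.0726 q [0.18 0.23 1.65 0.   1.26 0.18]
```

Every row needs both keys.

jog_arm(
  increments=[
    {"slide": [-9,23,-34],"angular": [0,0,-2]},
    {"slide": [-9,23,-34],"angular": [0,0,-2]},
    {"slide": [-9,23,-34],"angular": [0,0,-2]},
    {"slide": [-9,23,-34],"angular": [0,0,0]},
    {"slide": [-9.5,22,-34],"angular": [0,0,0]},
    {"slide": [0,0,0],"angular": [0,0,0]},
    {"slide": [0,0,0],"angular": [0,0,0]},
  ],
  claw=0,
  grip_force=40,
)

```text
time: 2.52
position: [0.4354, 0.3153, 0.1019]
eef_rot: [2.332, 2.104, 0.002]
force: [0.1, 0.4, -0.1]
grip_width: 0.0429
```

```bash
python3 -c "
from h import *
pose()"
```

```text
t 2.52 p [435.4 315.3 101.9] toolx [0.103 0.995 0.   ] tooly [ 0.995 -0.103  0.001] z [ 0.0012  0.0003 -1.    ] F [ 0.1  0.4 -0.1] w 42.9 tip 0.0726 q [ 0.42  0.46  1.8  -0.    0.88  0.52]
```

jog_arm(
  increments=[
    {"slide": [0,0,-12],"angular": [0,0,0]},
    {"slide": [0,0,-12],"angular": [0,0,0]},
    {"slide": [0,0,0],"angular": [0,0,0]},
  ],
)

```text
time: 2.9
position: [0.4348, 0.314, 0.0759]
eef_rot: [-2.335, -2.101, 0.003]
force: [0.2, 0.0, -0.1]
grip_width: 0.0428
```

jog_arm(
  increments=[
    {"slide": [0,0,-2],"angular": [0,0,0]},
    {"slide": [0,0,-1],"angular": [0,0,0]},
    {"slide": [0,0,0],"angular": [0,0,0]},
  ],
)

```text
time: 3.28
position: [0.4354, 0.3148, 0.074]
eef_rot: [2.335, 2.102, 0.0]
force: [-0.2, -0.4, 0.4]
grip_width: 0.0428
```

jog_arm(
  increments=[
    {"slide": [0,0,-1],"angular": [0,0,0]},
    {"slide": [0,0,-1],"angular": [0,0,0]},
    {"slide": [0,0,0],"angular": [0,0,0]},
  ],
)

```text
time: 3.65
position: [0.4352, 0.3147, 0.0718]
eef_rot: [-2.335, -2.102, 0.0]
force: [0.1, 0.4, -0.2]
grip_width: 0.0428
```

jog_arm(
  increments=[
    {"slide": [0,0,-1],"angular": [0,0,0]},
    {"slide": [0,0,0],"angular": [0,0,0]},
  ],
)

```text
time: 3.9
position: [0.4353, 0.3148, 0.0709]
eef_rot: [-2.335, -2.102, 0.0]
force: [0.6, 0.5, -0.2]
grip_width: 0.0428
```

jog_arm(
  increments=[
    {"slide": [0,0,-1],"angular": [0,0,0]},
    {"slide": [0,0,0],"angular": [0,0,0]},
  ],
)

```text
time: 4.15
position: [0.4353, 0.3148, 0.0707]
eef_rot: [2.335, 2.102, 0.0]
force: [-2.7, -0.7, 8.7]
grip_width: 0.0427
```

jog_arm(
  increments=[
    {"slide": [0,0,-0.7],"angular": [0,0,0]},
    {"slide": [0,0,0],"angular": [0,0,0]},
  ],
)

```text
time: 4.4
position: [0.4353, 0.3148, 0.0707]
eef_rot: [2.335, 2.102, 0.001]
force: [-3.3, -3.2, 14.7]
grip_width: 0.0426
```

jog_arm(
  increments=[
    {"slide": [0,0,3.8],"angular": [0,0,0]},
    {"slide": [0,0,0],"angular": [0,0,0]},
  ],
)

```text
time: 4.65
position: [0.4355, 0.3149, 0.0733]
eef_rot: [2.335, 2.102, 0.001]
force: [0.2, -1.0, 0.1]
grip_width: 0.0427
```

jog_arm(
  increments=[
    {"slide": [0,0,0],"angular": [0,0,0]},
    {"slide": [0,0,0],"angular": [0,0,0]},
    {"slide": [0,0,0],"angular": [0,0,0]},
  ],
  claw=1,
)

```text
time: 5.03
position: [0.4354, 0.3148, 0.0733]
eef_rot: [2.335, 2.102, 0.0]
force: [-0.9, -0.9, 5.0]
grip_width: 0.0343
```

jog_arm(
  increments=[
    {"slide": [0,0,1],"angular": [0,0,0]},
    {"slide": [0,0,0],"angular": [0,0,0]},
  ],
)

```text
time: 5.28
position: [0.4352, 0.3147, 0.0737]
eef_rot: [-2.335, -2.102, 0.001]
force: [-0.5, 0.3, -0.1]
grip_width: 0.0342
```

Run:
```python
from h import *
pose(); im=robot.snapshot('wrist'); cv2.imwrite('pics/w2.png',cv2.resize(im[60:400,120:520],None,fx=2,fy=2)[:600])
```

```text
t 5.28 p [435.2 314.7  73.7] toolx [ 0.105  0.995 -0.   ] tooly [ 0.995 -0.105 -0.   ] z [-0.0004 -0.0001 -1.    ] F [-0.5  0.3 -0.1] w 34.2 tip 0.0726 q [0.42 0.5  1.82 0.   0.82 0.52]
```

View pics/w2.png

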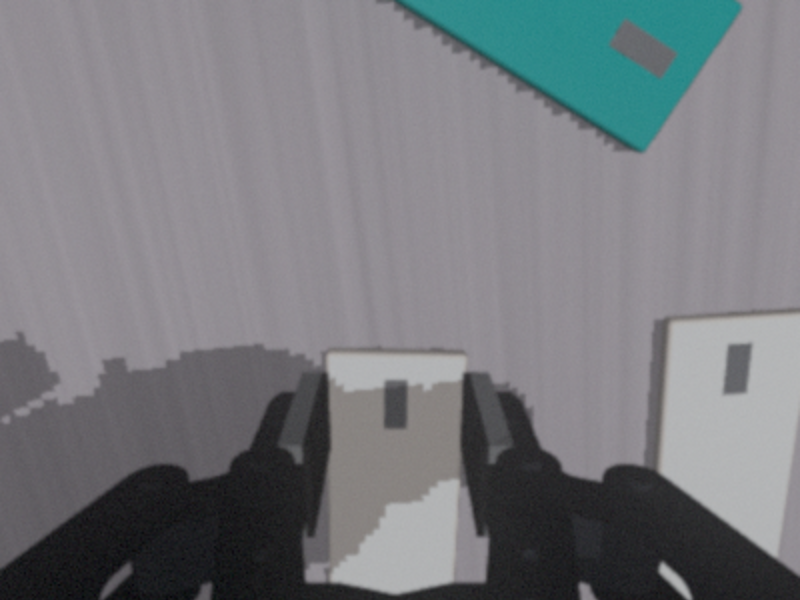

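Gripped squarely across the sides near its outer end. Next I carry it to the plate's edge, turning it to the press's yaw.

jog_arm(
  increments=[
    {"slide": [0,0,2],"angular": [0,0,0]},
    {"slide": [0.5,-30,0],"angular": [0,0,2.1]},
    {"slide": [0.5,-30,0],"angular": [0,0,2.1]},
    {"slide": [0.5,-30,0],"angular": [0,0,2.1]},
    {"slide": [0.5,-30,0],"angular": [0,0,2]},
    {"slide": [0.5,-30,0],"angular": [0,0,0]},
    {"slide": [0.1,-29,0],"angular": [0,0,0]},
    {"slide": [0,0,0],"angular": [0,0,0]},
    {"slide": [0,0,0],"angular": [0,0,0]},
  ],
)

```text
time: 6.45
position: [0.438, 0.136, 0.0761]
eef_rot: [2.177, 2.265, 0.001]
force: [0.2, -0.4, -0.5]
grip_width: 0.0342
```

Run:
```python
from h import *
pose(); C=cam('wrist'); im=robot.snapshot('wrist'); cv2.imwrite('pics/w3.png',im)
g=cv2.GaussianBlur(im.min(2).astype(float),(3,3),0)
print('foot px',proj(C,[[.4425,.0105,.034],[.4229,.0305,.0326]]))
```

```text
t 6.45 p [438.  136.   76.1] toolx [-0.039  0.999  0.   ] tooly [0.999 0.039 0.   ] z [ 0.0003  0.0003 -1.    ] F [ 0.2 -0.4 -0.5] w 34.2 tip 0.0726 q [0.06 0.39 2.02 0.   0.73 0.02]
foot px [[315.1638 485.9423]
 [280.476  457.2523]]
```

View pics/w3.png

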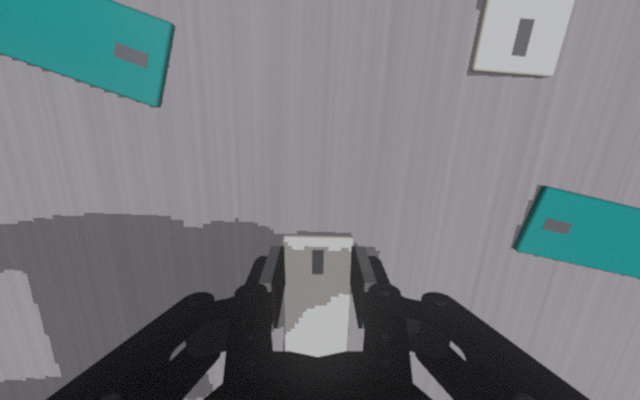

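The packer is held straight, and the plate is out of the picture below. Inserting it now.

jog_arm(
  increments=[
    {"slide": [0.5,-10,-1],"angular": [0,0,0]},
    {"slide": [0.5,-12,0],"angular": [0,0,0]},
    {"slide": [0.4,-12,0],"angular": [0,0,0]},
    {"slide": [0.4,-12,0],"angular": [0,0,0]},
    {"slide": [0.4,-12,0],"angular": [0,0,0]},
    {"slide": [0.4,-12,0],"angular": [0,0,0]},
    {"slide": [0.4,-10.5,0],"angular": [0,0,0]},
    {"slide": [0,0,0],"angular": [0,0,0]},
  ],
)

```text
time: 7.5
position: [0.441, 0.0545, 0.075]
eef_rot: [2.178, 2.264, 0.0]
force: [0.4, -0.3, -0.7]
grip_width: 0.0341
```

jog_arm(
  increments=[
    {"slide": [0,0,-1.3],"angular": [0,0,0]},
    {"slide": [0,0,0],"angular": [0,0,0]},
  ],
)

```text
time: 7.75
position: [0.4407, 0.0556, 0.0736]
eef_rot: [-2.176, -2.266, 0.0]
force: [-0.2, 0.0, -0.4]
grip_width: 0.034
```

jog_arm(
  increments=[
    {"slide": [0,0,0],"angular": [0,0,0]},
    {"slide": [0,0,0],"angular": [0,0,0]},
    {"slide": [0,0,30],"angular": [0,0,0]},
    {"slide": [0,30,30],"angular": [0,0,0]},
    {"slide": [0,50,30],"angular": [0,0,0]},
    {"slide": [0,50,30],"angular": [0,0,0]},
    {"slide": [0,0,0],"angular": [0,0,0]},
    {"slide": [0,0,0],"angular": [0,0,0]},
  ],
  claw=0,
)

```text
time: 8.75
position: [0.4403, 0.1851, 0.1932]
eef_rot: [-2.175, -2.267, 0.002]
force: [0.1, -0.0, 0.6]
grip_width: 0.0429
```

Run:
```python
from h import *
pose(); C=cam('wrist'); im=robot.snapshot('wrist'); cv2.imwrite('pics/w4.png',im)
for b in blobs(im,[165]*3,[255]*3,C,.005,300): print(*b)
print(proj(C,[[.4425,.0105,.034],[.4229,.0305,.0326]]))
```

```text
t 8.75 p [440.3 185.1 193.2] toolx [-0.041  0.999 -0.001] tooly [ 0.999  0.041 -0.001] z [-0.0008 -0.0006 -1.    ] F [ 0.1 -0.   0.6] w 42.9 tip 0.0726 q [ 0.16  0.24  1.86 -0.    1.05  0.12]
[435. 383.] [578.6 -27.7  74.4  26.6] -49.9
[313. 323.] [441.8  48.1  43.5  34.8] -88.8
[424.  83.] [522.1 279.8  99.3  35.1] 88.0
[533.  53.] [603.6 306.6  77.2  35.1] -89.5
[[311.6289 375.7174]
 [292.109  357.6746]]
```

View pics/w4.png

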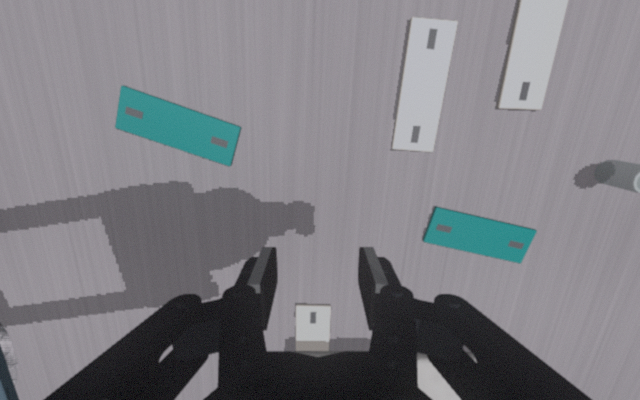

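A lies in under the corner, outer end at (313,305) px, i.e. y≈70 mm as planned. Now packer B.

jog_arm(
  increments=[
    {"slide": [17,27,-22],"angular": [0,0,-1.5]},
    {"slide": [17,27,-22],"angular": [0,0,-1.5]},
    {"slide": [17,27,-22],"angular": [0,0,-1.3]},
    {"slide": [16,26,-22],"angular": [0,0,0]},
    {"slide": [16,26,-22],"angular": [0,0,0]},
    {"slide": [0,0,-6],"angular": [0,0,0]},
    {"slide": [0,0,0],"angular": [0,0,0]},
    {"slide": [0,0,0],"angular": [0,0,0]},
  ],
)

```text
time: 9.8
position: [0.5238, 0.317, 0.0781]
eef_rot: [2.262, 2.181, -0.001]
force: [-0.7, -0.3, 0.6]
grip_width: 0.0428
```

jog_arm(
  increments=[
    {"slide": [-0.4,1,-3.7],"angular": [0,0,0]},
    {"slide": [0,0,0],"angular": [0,0,0]},
  ],
)

```text
time: 10.05
position: [0.5233, 0.3189, 0.0743]
eef_rot: [2.26, 2.182, 0.0]
force: [-0.7, 0.4, 0.2]
grip_width: 0.0426
```

jog_arm(
  increments=[
    {"slide": [0,0,0],"angular": [0,0,0]},
    {"slide": [0,0,0],"angular": [0,0,0]},
    {"slide": [0,0,0],"angular": [0,0,0]},
  ],
  claw=1,
)

```text
time: 10.42
position: [0.5236, 0.3193, 0.0747]
eef_rot: [2.26, 2.182, 0.001]
force: [-1.6, -1.5, 5.8]
grip_width: 0.0338
```

jog_arm(
  increments=[
    {"slide": [0,0,5],"angular": [0,0,0]},
    {"slide": [-14,-32,5],"angular": [0,0,1.4]},
    {"slide": [-14,-32,0],"angular": [0,0,1.4]},
    {"slide": [-14,-32,0],"angular": [0,0,1.4]},
    {"slide": [-14,-32,0],"angular": [0,0,0]},
    {"slide": [-14,-32,0],"angular": [0,0,0]},
    {"slide": [-15.5,-32.8,0],"angular": [0,0,0]},
    {"slide": [0,0,0],"angular": [0,0,0]},
    {"slide": [0,0,0],"angular": [0,0,0]},
  ],
)

```text
time: 11.55
position: [0.4387, 0.1267, 0.0843]
eef_rot: [2.179, 2.262, 0.002]
force: [1.0, 0.0, -0.5]
grip_width: 0.0336
```

Run:
```python
from h import *
pose(); C=cam('wrist'); im=robot.snapshot('wrist'); cv2.imwrite('pics/w5.png',im)
for b in blobs(im,[165]*3,[255]*3,C,.015,200): print(*b)
```

```text
t 11.55 p [438.7 126.7  84.3] toolx [-0.037  0.999  0.   ] tooly [0.999 0.037 0.001] z [ 0.0012  0.0003 -1.    ] F [ 1.   0.  -0.5] w 33.6 tip 0.0726 q [ 0.04  0.38  2.02  0.    0.75 -0.  ]
[322. 326.] [440.9  87.5  43.1  34.5] -88.4
[321. 246.] [440.8 134.9  31.1   4.5] 2.1
```

jog_arm(
  increments=[
    {"slide": [0,0,-3],"angular": [0,0,0]},
    {"slide": [0,0,-1],"angular": [0,0,0]},
    {"slide": [0,0,0],"angular": [0,0,0]},
    {"slide": [0,0,0],"angular": [0,0,0]},
  ],
)

```text
time: 12.1
position: [0.438, 0.1266, 0.0799]
eef_rot: [-2.178, -2.264, 0.0]
force: [-0.4, 0.2, -0.2]
grip_width: 0.0336
```

jog_arm(
  increments=[
    {"slide": [0,0,-0.5],"angular": [0,0,0]},
    {"slide": [0,0,0],"angular": [0,0,0]},
  ],
)

```text
time: 12.35
position: [0.438, 0.1265, 0.0795]
eef_rot: [2.179, 2.263, 0.0]
force: [0.0, 0.1, 0.5]
grip_width: 0.0339
```

jog_arm(
  increments=[
    {"slide": [0,0,-0.4],"angular": [0,0,0]},
    {"slide": [0,0,0],"angular": [0,0,0]},
  ],
)

```text
time: 12.6
position: [0.438, 0.1264, 0.0791]
eef_rot: [2.179, 2.263, 0.0]
force: [-0.2, 0.5, 1.1]
grip_width: 0.0339
```

jog_arm(
  increments=[
    {"slide": [0.2,-5,0.1],"angular": [0,0,0]},
    {"slide": [0.2,-5,0],"angular": [0,0,0]},
    {"slide": [0.2,-5,0],"angular": [0,0,0]},
    {"slide": [0,0,0],"angular": [0,0,0]},
  ],
)

```text
time: 13.1
position: [0.4387, 0.1109, 0.0792]
eef_rot: [2.179, 2.263, -0.0]
force: [-0.0, -0.5, -0.1]
grip_width: 0.0337
```

jog_arm(
  increments=[
    {"slide": [0.2,-3,0],"angular": [0,0,0]},
    {"slide": [0.2,-3,0],"angular": [0,0,0]},
    {"slide": [0,-2,0],"angular": [0,0,0]},
    {"slide": [0,0,0],"angular": [0,0,0]},
  ],
)

```text
time: 13.6
position: [0.4391, 0.1034, 0.0793]
eef_rot: [2.179, 2.263, 0.0]
force: [-0.0, 1.5, 1.8]
grip_width: 0.0333
```

jog_arm(
  increments=[
    {"slide": [0.1,-2,0],"angular": [0,0,0]},
    {"slide": [0.1,-2,0],"angular": [0,0,0]},
    {"slide": [0,0,0],"angular": [0,0,0]},
  ],
)

```text
time: 13.98
position: [0.4393, 0.0995, 0.0793]
eef_rot: [2.179, 2.263, 0.0]
force: [-0.1, 3.1, 4.5]
grip_width: 0.0338
```

jog_arm(
  increments=[
    {"slide": [0.1,-2,0],"angular": [0,0,0]},
    {"slide": [0.1,-2,0],"angular": [0,0,0]},
    {"slide": [0,0,0],"angular": [0,0,0]},
  ],
)

```text
time: 14.35
position: [0.4395, 0.0955, 0.0794]
eef_rot: [2.179, 2.263, 0.001]
force: [-0.6, 4.7, 5.5]
grip_width: 0.0333
```

jog_arm(
  increments=[
    {"slide": [0,0,0.5],"angular": [0,0,0]},
    {"slide": [0,0,0],"angular": [0,0,0]},
  ],
)

```text
time: 14.6
position: [0.4393, 0.0951, 0.0795]
eef_rot: [2.178, 2.264, -0.001]
force: [0.5, -0.2, -0.2]
grip_width: 0.0337
```

Run:
```python
from h import *
pose(); print(robot.get_obs()['wrist_torque'])
C=cam('wrist'); im=robot.snapshot('wrist'); cv2.imwrite('pics/w6.png',im)
for b in blobs(im,[165]*3,[255]*3,C,.010,200): print(*b)
```

```text
t 14.6 p [439.3  95.1  79.5] toolx [-0.038  0.999 -0.001] tooly [ 0.999  0.038 -0.   ] z [-0.0003 -0.0006 -1.    ] F [ 0.5 -0.2 -0.2] w 33.7 tip 0.0726 q [-0.04  0.38  2.03 -0.    0.73 -0.07]
[-0.0388 -0.0613  0.0287]
[322. 327.] [441.5  54.9  41.9  34.7] -88.1
```

Raising 0.5 mm freed it, so the slide continues.

jog_arm(
  increments=[
    {"slide": [0.1,-2.5,0],"angular": [0,0,0]},
    {"slide": [0.1,-2.5,0],"angular": [0,0,0]},
    {"slide": [0,0,0],"angular": [0,0,0]},
  ],
)

```text
time: 15.02
position: [0.4395, 0.0901, 0.0796]
eef_rot: [2.179, 2.263, -0.001]
force: [-0.7, -0.1, 0.4]
grip_width: 0.0338
```

jog_arm(
  increments=[
    {"slide": [0.1,-2.5,0],"angular": [0,0,0]},
    {"slide": [0.1,-2.5,0],"angular": [0,0,0]},
    {"slide": [0,0,0],"angular": [0,0,0]},
  ],
)

```text
time: 15.4
position: [0.4398, 0.0852, 0.0797]
eef_rot: [2.179, 2.263, -0.0]
force: [0.1, -0.3, 0.4]
grip_width: 0.0332
```

jog_arm(
  increments=[
    {"slide": [0.1,-3,0],"angular": [0,0,0]},
    {"slide": [0.1,-3.2,0],"angular": [0,0,0]},
    {"slide": [0,0,0],"angular": [0,0,0]},
  ],
)

```text
time: 15.78
position: [0.44, 0.0789, 0.0797]
eef_rot: [2.179, 2.263, -0.0]
force: [-0.6, -1.1, 1.1]
grip_width: 0.0338
```

jog_arm(
  increments=[
    {"slide": [0,0,0],"angular": [0,0,0]},
    {"slide": [0,0,0],"angular": [0,0,0]},
    {"slide": [0,0,20],"angular": [0,0,0]},
    {"slide": [0,20,30],"angular": [0,0,0]},
    {"slide": [0,40,30],"angular": [0,0,0]},
    {"slide": [0,50,30],"angular": [0,0,0]},
    {"slide": [0,0,0],"angular": [0,0,0]},
    {"slide": [0,0,0],"angular": [0,0,0]},
  ],
  claw=0,
)

```text
time: 16.77
position: [0.4394, 0.1891, 0.1892]
eef_rot: [-2.177, -2.265, 0.002]
force: [-0.7, 0.3, 0.9]
grip_width: 0.0425
```

Run:
```python
from h import *
pose(); C=cam('wrist'); im=robot.snapshot('wrist'); cv2.imwrite('pics/w7.png',im)
for b in blobs(im,[165]*3,[255]*3,C,.010,200): print(*b)
t=robot.snapshot('top');cv2.imwrite('pics/top1.png',t)
g0=cv2.imread('pics/top0.png')
P=[cv2.phaseCorrelate(a[215:245,300:400,1].astype(np.float64),b[215:245,300:400,1].astype(np.float64)) for a,b in[(g0,t)]];print(P)
cv2.imwrite('pics/v7.png',cv2.resize(im[200:400,180:500],None,fx=2.5,fy=2.5))
```

```text
t 16.77 p [439.4 189.1 189.2] toolx [-0.039  0.999 -0.001] tooly [ 0.999  0.039 -0.001] z [-0.0009 -0.0006 -1.    ] F [-0.7  0.3  0.9] w 42.5 tip 0.0726 q [ 0.17  0.25  1.86 -0.    1.04  0.13]
[436. 385.] [574.5 -16.4  65.   25.7] -50.0
[314. 323.] [441.5  58.2  62.6  35.1] -88.4
[536.  55.] [600.3 306.9  78.1  34.3] -89.6
[((-0.013854324433673071, 0.04147175129267211), 0.9528412424398162)]
```

View pics/v7.png

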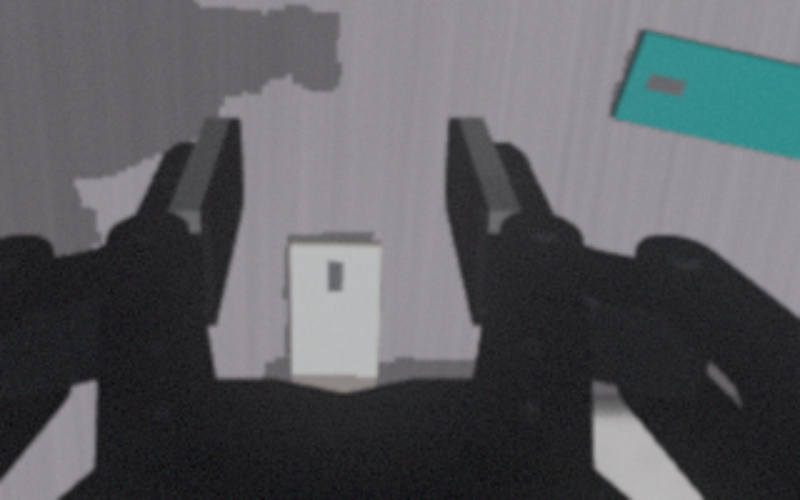

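B's outer end is at (335,240) in the crop, i.e. y≈89 mm, straight and under the corner. A is hidden below it, so I tilt the camera to check that B's drag did not carry A inward.

jog_arm(
  increments=[
    {"slide": [0,-4,-4],"angular": [-8,0,0]},
    {"slide": [0,-4,-4],"angular": [-8,0,0]},
    {"slide": [0,-4,-4],"angular": [-8,0,0]},
    {"slide": [0,-4,-4],"angular": [-8,0,0]},
    {"slide": [0,-4,-4],"angular": [-8,0,0]},
    {"slide": [0,-4,-4],"angular": [-8,0,0]},
    {"slide": [0,0,0],"angular": [0,0,0]},
    {"slide": [0,0,0],"angular": [0,0,0]},
  ],
)

```text
time: 17.88
position: [0.44, 0.1646, 0.1653]
eef_rot: [1.699, 1.764, -0.785]
force: [-0.4, -0.5, 0.3]
grip_width: 0.0428
```

Run:
```python
from h import *
pose(); C=cam('wrist'); im=robot.snapshot('wrist'); cv2.imwrite('pics/w8.png',im)
p=proj(C,[[.44,.089,.01],[.4425,.0105,.0106],[.44,.0705,.005]]);print(p)
u,v=p[2].astype(int); cv2.imwrite('pics/v8.png',cv2.resize(im[max(v-100,0):v+60,max(u-110,0):u+110],None,fx=3.5,fy=3.5,interpolation=cv2.INTER_CUBIC))
```

```text
t 17.88 p [440.  164.6 165.3] toolx [-0.038  0.67  -0.741] tooly [ 0.999  0.024 -0.03 ] z [-0.0017 -0.7418 -0.6706] F [-0.4 -0.5  0.3] w 42.8 tip 0.0726 q [ 0.51  0.55  1.72 -0.71  1.41  0.79]
[[319.9841 125.1818]
 [319.885  178.1096]
 [319.3894 135.219 ]]
```

View pics/v8.png

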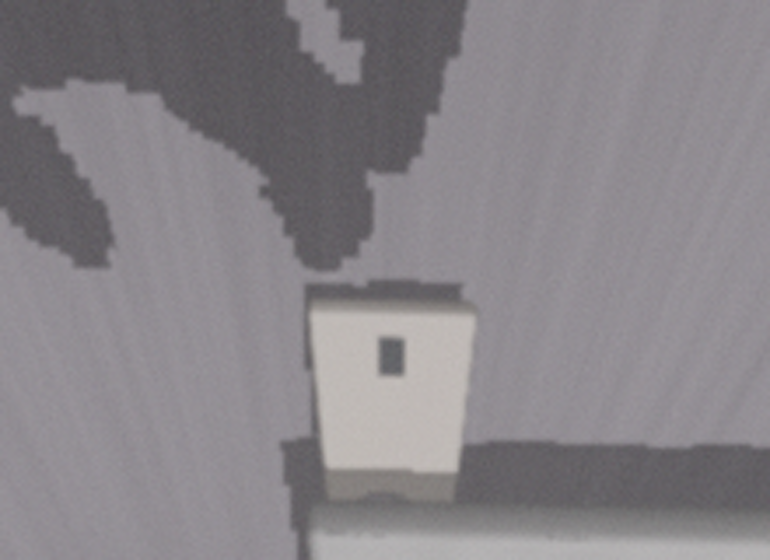

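The view comes out upside down and too steep. B's face and outer end show at (390,310) and the plate's edge below at y≈505, but A stays hidden under B. I swing round to look at the stack's side.

jog_arm(
  increments=[
    {"slide": [-15,-5,-5],"angular": [0,0,10]},
    {"slide": [-15,-6,-5],"angular": [0,0,10]},
    {"slide": [-15,-7,-5],"angular": [0,0,10]},
    {"slide": [-14,-7,-5],"angular": [0,0,10]},
    {"slide": [-12,-7,-5],"angular": [0,0,10]},
    {"slide": [-10,-6,-5],"angular": [0,0,10]},
    {"slide": [0,0,0],"angular": [0,0,0]},
    {"slide": [0,0,0],"angular": [0,0,0]},
  ],
)

```text
time: 18.92
position: [0.3538, 0.1564, 0.1799]
eef_rot: [0.601, 2.302, -0.323]
force: [-0.6, 0.9, -0.4]
grip_width: 0.0428
```

Run:
```python
from h import *
pose(); C=cam('wrist'); im=robot.snapshot('wrist'); cv2.imwrite('pics/w9.png',im)
p=proj(C,[[.422,.089,.01],[.422,.0705,.0],[.4425,.0105,.0106],[.422,.03,.0]]);print(p)
u,v=p.mean(0).astype(int);y0=max(v-80,0);x0=max(u-110,0);print(x0,y0); cv2.imwrite('pics/v9.png',cv2.resize(im[y0:v+80,x0:u+110][::-1,::-1],None,fx=3.5,fy=3.5,interpolation=cv2.INTER_CUBIC))
```

```text
t 18.93 p [353.8 156.4 179.9] toolx [-0.63   0.326 -0.705] tooly [ 0.507  0.86  -0.055] z [ 0.5884 -0.3926 -0.7069] F [-0.6  0.9 -0.4] w 42.8 tip 0.0726 q [ 0.61  0.16  2.3  -1.22  0.78  0.51]
[[301.5939 135.4603]
 [284.945  132.8925]
 [247.7389 171.253 ]
 [250.2543 145.9229]]
161 66
```

View pics/v9.png

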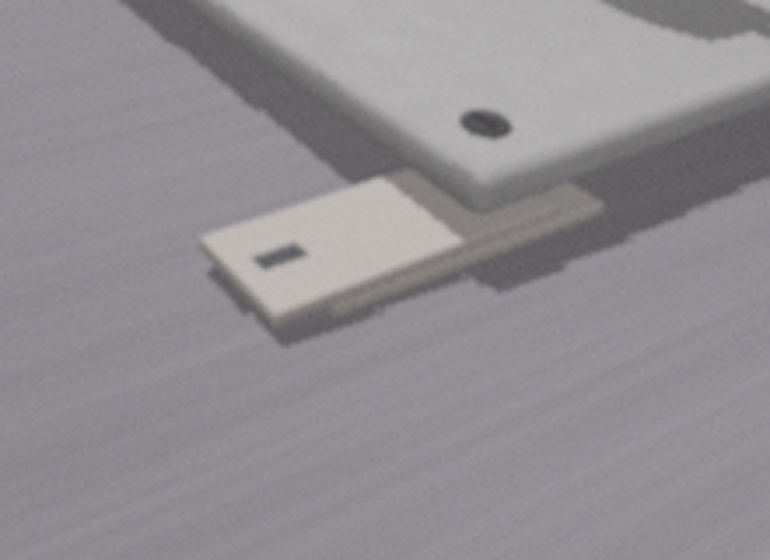

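Run:
```python
from h import *
C=cam('wrist'); im=cv2.imread('pics/w9.png')
# crop origin 161,66; flipped; scale 3.5
h,w=im[66:66+160,161:161+220].shape[:2]
for n,X in dict(Bout=[.4205,.0895,.01],Aout=[.421,.0705,.005],Bin=[.4245,-.0105,.01],Ain=[.425,-.0295,.005],Ain0=[.425,-.0295,0],screw=[.4425,.0105,.034],corner=[.4225,.031,.0326]).items():
    p=proj(C,X)[0]; print(n,((w-1-(p[0]-161))*3.5).round(),((66+159-p[1])*3.5).round())
```

```text
Bout 276.0 316.0
Aout 337.0 307.0
Bin 561.0 202.0
Ain 601.0 199.0
Ain0 598.0 213.0
screw 477.0 116.0
corner 470.0 173.0
```

The view matches the prediction. A's outer end is at (335,310) in the crop and its inner end at (600,210); B's inner end is near (565,190) and the screw over the foot is at (486,124). Both packers reach well past the foot. Next is the press check.

```bash
cat >> h.py <<'E'
def goal(tilt,tip,reach=.0726):
    """rows-worth of shift (mm) and turn (deg) to put the fingertip at tip with the tool tilted about x"""
    o=robot.get_obs(); R0=Ro.from_rotvec(o['eef_rot'])
    B=np.array([[-.038,.9993,0],[.9993,.038,0],[0,0,-1]]).T
    R1=Ro.from_euler('x',tilt,degrees=True)*Ro.from_matrix(B)
    p=np.array(tip)-R1.as_matrix()[:,2]*reach
    return (p-o['position'])*1000, np.degrees((R1*R0.inv()).as_rotvec()), p*1000
E
python3 - <<'E'
from h import *
print(goal(-25,[.442,.0105,.050]))
C=cam('wrist');im=cv2.imread('pics/w9.png');u=161+219-486/3.5;v=66+159-124/3.5;print('screw',ray(C,[u,v],.034)*1000)
E
```

```text
(array([  88.1752, -115.3555,  -63.6221]), array([ 19.0838,   8.556 , -57.6218]), array([442.    ,  41.1821, 115.7979]))
screw [[438.1041  11.2     34.    ]]
```

jog_arm(
  increments=[
    {"slide": [12.3,-16.5,-9],"angular": [2.7,1.2,-8.2]},
    {"slide": [12.3,-16.5,-9],"angular": [2.7,1.2,-8.2]},
    {"slide": [12.3,-16.5,-9],"angular": [2.7,1.2,-8.2]},
    {"slide": [12.3,-16.5,-9],"angular": [2.7,1.2,-8.2]},
    {"slide": [12.3,-16.5,-9],"angular": [2.7,1.2,-8.2]},
    {"slide": [12.3,-16.5,-9],"angular": [2.7,1.2,-8.2]},
    {"slide": [12.3,-16.5,-9],"angular": [2.7,1.2,-8.2]},
    {"slide": [0,0,0],"angular": [0,0,0]},
    {"slide": [0,0,0],"angular": [0,0,0]},
  ],
  claw=1,
)

```text
time: 20.1
position: [0.4385, 0.041, 0.1154]
eef_rot: [1.935, 2.025, -0.452]
force: [-0.6, -0.3, -0.2]
grip_width: 0.0001
```

Run:
```python
from h import *
pose();print(goal(-25,[.4405,.0105,.040]))
```

```text
t 20.1 p [438.5  41.  115.4] toolx [-0.045  0.903 -0.426] tooly [ 0.999  0.042 -0.018] z [ 0.0019 -0.4266 -0.9044] F [-0.6 -0.3 -0.2] w 0.1 tip 0.0726 q [ 0.11  0.38  1.99 -0.57  0.91  0.45]
(array([ 1.9816,  0.212 , -9.554 ]), array([ 0.2541, -0.0841, -0.429 ]), array([440.5   ,  41.1821, 105.7979]))
```

jog_arm(
  increments=[
    {"slide": [2,0,-5],"angular": [0,0,0]},
    {"slide": [0,0,-5],"angular": [0,0,0]},
    {"slide": [0,0,0],"angular": [0,0,0]},
  ],
)

```text
time: 20.48
position: [0.4405, 0.0415, 0.1058]
eef_rot: [1.934, 2.026, -0.45]
force: [0.1, 0.7, 1.3]
grip_width: 0.0002
```

jog_arm(
  increments=[
    {"slide": [0,0,-2],"angular": [0,0,0]},
    {"slide": [0,0,-2],"angular": [0,0,0]},
    {"slide": [0,0,0],"angular": [0,0,0]},
  ],
)

```text
time: 20.85
position: [0.4411, 0.0411, 0.1021]
eef_rot: [1.935, 2.024, -0.449]
force: [0.1, -0.5, 0.6]
grip_width: -0.0001
```

jog_arm(
  increments=[
    {"slide": [0,0,-1],"angular": [0,0,0]},
    {"slide": [0,0,0],"angular": [0,0,0]},
  ],
)

```text
time: 21.1
position: [0.4412, 0.0411, 0.1014]
eef_rot: [1.935, 2.024, -0.449]
force: [-0.2, 0.7, 2.7]
grip_width: -0.0
```

jog_arm(
  increments=[
    {"slide": [0,0,-1],"angular": [0,0,0]},
    {"slide": [0,0,0],"angular": [0,0,0]},
  ],
)

```text
time: 21.35
position: [0.4412, 0.0411, 0.1008]
eef_rot: [1.935, 2.024, -0.449]
force: [-2.5, 1.7, 7.9]
grip_width: -0.0003
```

jog_arm(
  increments=[
    {"slide": [0,0,-0.8],"angular": [0,0,0]},
    {"slide": [0,0,0],"angular": [0,0,0]},
  ],
)

```text
time: 21.6
position: [0.4412, 0.0411, 0.1006]
eef_rot: [1.935, 2.023, -0.449]
force: [-4.6, 3.0, 15.1]
grip_width: 0.0003
```

15 N, and the corner stays put. Hold, then lift off.

jog_arm(
  increments=[
    {"slide": [0,0,0],"angular": [0,0,0]},
    {"slide": [0,0,0],"angular": [0,0,0]},
    {"slide": [0,0,0],"angular": [0,0,0]},
    {"slide": [0,0,0],"angular": [0,0,0]},
    {"slide": [0,0,0],"angular": [0,0,0]},
    {"slide": [0,0,0],"angular": [0,0,0]},
  ],
)

```text
time: 22.35
position: [0.4412, 0.0411, 0.1006]
eef_rot: [1.935, 2.023, -0.449]
force: [-4.0, 4.3, 14.5]
grip_width: 0.0004
```

jog_arm(
  increments=[
    {"slide": [0,0,5],"angular": [0,0,0]},
    {"slide": [0,15,30],"angular": [0,0,0]},
    {"slide": [0,40,40],"angular": [5,0,0]},
    {"slide": [0,40,50],"angular": [10,0,0]},
    {"slide": [0,10,60],"angular": [10,0,0]},
    {"slide": [0,0,60],"angular": [0,0,0]},
    {"slide": [0,0,50],"angular": [0,0,0]},
    {"slide": [0,0,0],"angular": [0,0,0]},
    {"slide": [0,0,0],"angular": [0,0,0]},
  ],
)

```text
time: 23.48
position: [0.4408, 0.145, 0.3925]
eef_rot: [2.169, 2.267, -0.001]
force: [-0.1, -0.0, 0.4]
grip_width: 0.0003
```

Run:
```python
from h import *
pose()
# predicted press pose from foot & yaw
y=np.radians(2.2);c,s=np.cos(y),np.sin(y);M=np.array([[c,-s],[s,c]]);f=np.array([441,10.5]);o=f-M@[-100,110]
print('origin',o,'bar',o+M@[-95,0],'bar ends',o+M@[-95,45],o+M@[-95,-45],'bar down x',o+M@[22-125*np.cos(.35),0],'z',257-125*np.sin(.35))
# bar in top and scene images
im=robot.snapshot('top');cv2.imwrite('pics/top2.png',im)
t=cv2.imread('pics/top0.png');m=cv2.inRange(t[190:245,325:385],(0,)*3,(45,)*3)
for k in cv2.findContours(m,0,1)[0]:
    if cv2.contourArea(k)>60:
        r=cv2.minAreaRect(k);p=np.array(r[0])+[325,190];print('bar top px',p,r[1:],ray(cam('top'),p,.300)*1000)
```

```text
t 23.48 p [440.8 145.  392.5] toolx [-0.044  0.999 -0.004] tooly [0.999 0.044 0.003] z [ 0.0028 -0.0036 -1.    ] F [-0.1 -0.   0.4] w 0.3 tip 0.0726 q [ 0.08  0.05  1.57 -0.    1.52  0.04]
origin [545.149  -95.5801] bar [450.219 -99.227] bar ends [448.4915 -54.2602] [ 451.9464 -144.1938] bar down x [449.7977 -99.2432] z 214.13777406806858
bar top px [354.5123 216.6352] ((4.61732292175293, 27.160722732543945), 84.80557250976562) [[ 447.9801 -100.5972  300.    ]]
```

The bar is at about (449,-100,300), and the top view and the press pose agree. I'll push it beside the lever arm, at y≈-80.

jog_arm(
  increments=[
    {"slide": [2,-45,4],"angular": [0,0,0]},
    {"slide": [2,-45,4],"angular": [0,0,0]},
    {"slide": [2,-45,0],"angular": [0,0,0]},
    {"slide": [1,-45,0],"angular": [0,0,0]},
    {"slide": [1,-45,0],"angular": [0,0,0]},
    {"slide": [0,0,0],"angular": [0,0,0]},
    {"slide": [0,0,-10],"angular": [0,0,0]},
    {"slide": [0,0,0],"angular": [0,0,0]},
  ],
)

```text
time: 24.52
position: [0.4486, -0.0785, 0.3895]
eef_rot: [2.169, 2.27, -0.001]
force: [0.3, 1.0, 0.3]
grip_width: 0.0002
```

jog_arm(
  increments=[
    {"slide": [0,0,-4],"angular": [0,0,0]},
    {"slide": [0,0,-4],"angular": [0,0,0]},
    {"slide": [0,0,0],"angular": [0,0,0]},
  ],
)

```text
time: 24.9
position: [0.449, -0.0795, 0.3829]
eef_rot: [2.168, 2.267, -0.0]
force: [-1.3, 0.5, 0.6]
grip_width: -0.0003
```

jog_arm(
  increments=[
    {"slide": [-1,0,-3],"angular": [0,0,0]},
    {"slide": [-2,0,-6],"angular": [0,0,0]},
    {"slide": [-2,0,-7],"angular": [0,0,0]},
    {"slide": [-1.4,0,-7],"angular": [0,0,0]},
    {"slide": [-0.8,0,-7],"angular": [0,0,0]},
    {"slide": [-0.4,0,-7],"angular": [0,0,0]},
    {"slide": [0,0,-7],"angular": [0,0,0]},
  ],
)

```text
time: 25.78
position: [0.4415, -0.0799, 0.3387]
eef_rot: [2.168, 2.266, -0.0]
force: [-4.0, -0.0, 5.0]
grip_width: -0.0001
```

jog_arm(
  increments=[
    {"slide": [0.4,0,-7],"angular": [0,0,0]},
    {"slide": [0.8,0,-7],"angular": [0,0,0]},
    {"slide": [1.4,0,-7],"angular": [0,0,0]},
    {"slide": [2,0,-7],"angular": [0,0,0]},
    {"slide": [2,0,-6],"angular": [0,0,0]},
    {"slide": [1,0,-4],"angular": [0,0,0]},
    {"slide": [0,0,0],"angular": [0,0,0]},
  ],
)

```text
time: 26.65
position: [0.4491, -0.0798, 0.3007]
eef_rot: [2.169, 2.267, -0.0]
force: [-2.9, -0.3, 5.6]
grip_width: 0.0001
```

jog_arm(
  increments=[
    {"slide": [0.5,0,-2],"angular": [0,0,0]},
    {"slide": [0.5,0,-2],"angular": [0,0,0]},
    {"slide": [0,0,0],"angular": [0,0,0]},
  ],
)

```text
time: 27.02
position: [0.4502, -0.0797, 0.297]
eef_rot: [2.168, 2.267, 0.0]
force: [-4.0, -0.5, 5.5]
grip_width: 0.0
```

jog_arm(
  increments=[
    {"slide": [0.3,0,-1.5],"angular": [0,0,0]},
    {"slide": [0,0,0],"angular": [0,0,0]},
  ],
)

```text
time: 27.28
position: [0.4505, -0.0797, 0.2956]
eef_rot: [2.168, 2.266, 0.001]
force: [-2.8, 1.3, 6.3]
grip_width: 0.0001
```

jog_arm(
  increments=[
    {"slide": [0.2,0,-1],"angular": [0,0,0]},
    {"slide": [0,0,0],"angular": [0,0,0]},
  ],
)

```text
time: 27.52
position: [0.4506, -0.0797, 0.2953]
eef_rot: [2.168, 2.266, 0.0]
force: [-4.7, 1.1, 11.2]
grip_width: -0.0
```

jog_arm(
  increments=[
    {"slide": [0,0,-1],"angular": [0,0,0]},
    {"slide": [0,0,0],"angular": [0,0,0]},
  ],
)

```text
time: 27.78
position: [0.4507, -0.0797, 0.2951]
eef_rot: [2.167, 2.266, 0.001]
force: [-7.4, 2.3, 16.7]
grip_width: -0.0002
```

At the stop: 16.7 N with no further travel. Letting the spring bring it up, following the arc.

jog_arm(
  increments=[
    {"slide": [0,0,2],"angular": [0,0,0]},
    {"slide": [-1.5,0,8],"angular": [0,0,0]},
    {"slide": [-2.5,0,10],"angular": [0,0,0]},
    {"slide": [-2,0,10],"angular": [0,0,0]},
    {"slide": [-1,0,10],"angular": [0,0,0]},
    {"slide": [0,0,10],"angular": [0,0,0]},
    {"slide": [1,0,10],"angular": [0,0,0]},
    {"slide": [1.5,0,10],"angular": [0,0,0]},
    {"slide": [2,0,10],"angular": [0,0,0]},
    {"slide": [2,0,10],"angular": [0,0,0]},
  ],
)

```text
time: 29.02
position: [0.45, -0.0799, 0.3839]
eef_rot: [2.169, 2.267, -0.001]
force: [0.2, 0.6, -0.0]
grip_width: 0.0
```

jog_arm(
  increments=[
    {"slide": [0,0,20],"angular": [0,0,0]},
    {"slide": [0,20,20],"angular": [0,0,0]},
    {"slide": [0,50,0],"angular": [0,0,0]},
    {"slide": [0,50,0],"angular": [0,0,0]},
    {"slide": [0,50,0],"angular": [0,0,0]},
    {"slide": [0,50,0],"angular": [0,0,0]},
    {"slide": [-40,40,0],"angular": [0,0,0]},
    {"slide": [0,0,0],"angular": [0,0,0]},
    {"slide": [0,0,0],"angular": [0,0,0]},
  ],
)

```text
time: 30.15
position: [0.4101, 0.18, 0.4236]
eef_rot: [2.167, 2.267, -0.001]
force: [-0.0, 0.2, -0.4]
grip_width: -0.0003
```

Run:
```python
from h import *
pose(); Ct=cam('top')
t=robot.snapshot('top');cv2.imwrite('pics/top3.png',t);g0=cv2.imread('pics/top0.png')
s=robot.snapshot('scene');s0=cv2.imread('pics/scene0.png');cv2.imwrite('pics/scene3.png',s)
f=lambda im,a:im[a[0]:a[1],a[2]:a[3],1].astype(np.float64)
for n,a in dict(plate=(165,240,308,390),bar=(205,225,335,375),carton=(158,185,410,450),box=(190,230,415,460),vial=(152,172,252,272)).items():
    print(n,cv2.phaseCorrelate(f(g0,a),f(t,a)),'absdiff',np.abs(f(g0,a)-f(t,a)).mean().round(2))
print('scene bar',np.abs(f(s0,(135,160,285,330))-f(s,(135,160,285,330))).mean())
cv2.imwrite('pics/v10.png',np.vstack([cv2.resize(t[130:270,200:480],(800,400))[:300],cv2.resize(s[120:350,180:460],None,fx=1.3,fy=1.3)[:299].copy() if 0 else cv2.resize(s[120:300,180:500],(800,300))]))
```

```text
t 30.15 p [410.1 180.  423.6] toolx [-0.045  0.999 -0.004] tooly [0.999 0.045 0.003] z [ 0.0032 -0.0043 -1.    ] F [-0.   0.2 -0.4] w -0.3 tip 0.0726 q [ 0.17  0.01  1.54 -0.    1.59  0.12]
plate ((0.10298386962804074, 0.46294908056977846), 0.9291040462570093) absdiff 5.96
bar ((0.11802679514411096, -0.17577867204554565), 0.9686216737240101) absdiff 4.91
carton ((0.0018693993403786635, 0.5740100459857782), 1.036882530792247) absdiff 5.22
box ((0.44612222219820197, 0.10848361776444193), 0.9726629765161809) absdiff 4.3
vial ((-0.23932011599003467, -0.07800727833944876), 1.0490821535417871) absdiff 4.73
scene bar 2.567111111111111
```

View pics/v10.png

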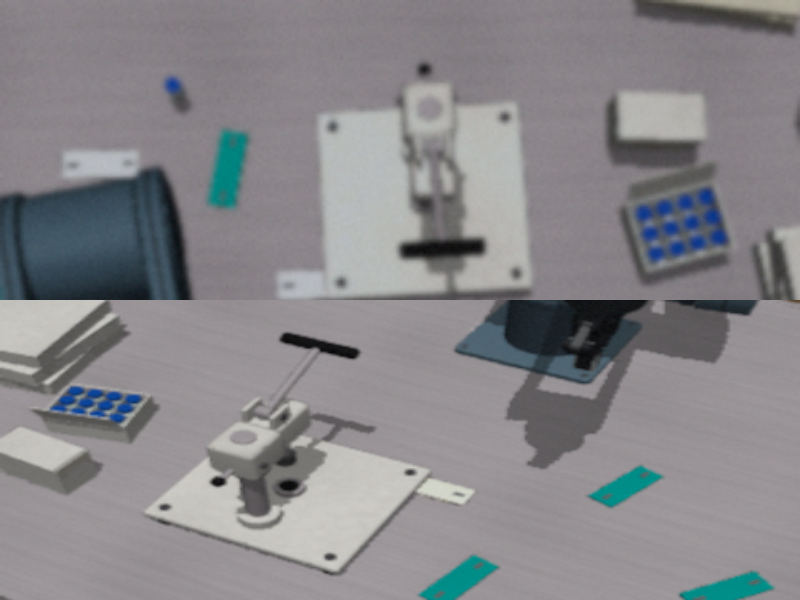

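The final view shows the lever bar raised at (442,247) in the top view, the packers under the corner at (300,285), and the press, carton, box and vial where they were. Shifts are under 0.6 px (about 2 mm); the untouched carton alone reads 0.57 px, so this looks like noise.

```bash
python3 -c "
from workcell import robot
print(robot.hand_in())"
```

```text
the job is handed in; nothing more can be done
None
```

I slid two packers under the bare foot, one on top of the other, then checked the corner, gave the lever its trial stroke and handed the job in at about 30 s. The hand-in gives no verdict.

- **Packers:** a side view after placing matched the planned positions to about 2 mm. Both packers reach roughly 10 mm or more past the foot along their length, and by calculation 5 to 8 mm either side. I left the third packer and the turquoise look-alikes alone.
- **Second packer:** it bound briefly on the way in, with about 5 N sideways. Raising it 0.5 mm freed it.
- **Corner check:** I pressed with about 15 N and held it for about 1 s. The corner moved only a fraction of a millimetre, so the rocking is gone. There was about 6 N of side force during the press, well under the 20 N that would slide it.
- **Lever:** it went down to its stop, where force rose to 16.7 N with no further travel, and the spring brought it back up. The last pictures match the rest position.
- **Surroundings:** compared with the first top view, the press, carton, box and vial show shifts of 0.6 px (about 2 mm) or less. The carton, which I never touched, shows 0.57 px, so I take this as measurement noise rather than movement. It can't rule out a shift of a millimetre or two in the press.

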